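Square up the panels and hold the press down

ROBOT

A 7-joint arm with a two-finger parallel gripper is mounted at the origin on the work surface. World frame = base frame: x ahead of the robot, y to its left, z up, the work surface at z = 0. Lengths are in m, angles in rad, forces in N, time in s.
With the tool pointing down it reaches from about 0.4 to 0.85 m from the base axis. Payload 4.4 kg.
Tool frame: the origin (TCP) lies on the centre line of the jaws, within the pads' length; the fingertips stand 25 mm ahead of it and the grasp point (between the pads) lies 6 mm ahead of it; x points along the fingers, y is the direction in which the jaws open and shut, and the axes are right-handed (so a half turn about x gives the same grasp; the last joint's range is limited). The gripper opens to 94 mm and grips with 3 to 60 N. Pads are 16 mm wide; open, the fingers measure 119 mm over their backs; the gripper's body (75 mm by 177 mm) begins 78 mm behind the grasp point.
Start: joints at [-1.322, 0.628, 0.038, 1.517, -0.027, 0.996, -0.02], TCP at [0.201, 0.618, 0.23] pointing down, gripper open.
Joint ranges: [-3.06, 3.06], [-0.37, 2.12], [-1.25, 1.32], [0.18, 2.47], [-1.1, 4.24], [0.23, 1.98], [-2.94, 2.94]. Speed limits (rad/s): [2.57, 2.57, 3.14, 3.14, 3.14, 3.14, 3.14].

INTERFACE

Orientations are given as a unit quaternion [x, y, z, w].
In Python, from bench import * gives the robot as it stands.
- The arm moves only by the shell command python3 -m handwheel 'ROWS' [OPENING] [FORCE]. ROWS is JSON, a list of rows, each an object with "travel": the shift along the tool's x, y, z in cm, a list of three; "angular": the turn, a rotation vector about the tool's x, y, z in rad, a list of three. In form: [{"travel": [dx, dy, dz], "angular": [wx, wy, wz]}, ...]. A call has 1 to 12 rows; each row is the pose to reach, as a shift and turn from the pose commanded when the call began, along the tool's axes at that moment; what a row does not reach only later rows make up. A row lasts 1/8 s, in which the tool goes at most 62.5 mm and 10.7 degrees, less where a joint would pass 70% of its speed; a pose out of reach is approached as far as the arm can. A call with a gripper value outside its range is refused whole. OPENING is the closure in counts, from 0 (fully open) to 255 (shut), set as the call begins (- or left out, the last holds). The fingers move at their own pace and stop on an object; FORCE is the grip in N (left out, the last holds). Time passes only in rows, so rows that repeat a pose let the fingers close. It gives the time, the measured TCP pose, the force and the opening at its end, in the units of the state.
- read_state(): the state, without advancing time (a new reading comes with each control period).
- camera(name): name is "scene" or "side" or "wrist"; returns the picture (480x640x3 uint8, red, green, blue); there is no depth.
- camera_model(name): a dict with "intrinsics" (3x3 intrinsics, pixels), "k1" (the pictures are not rectified: a ray, as slopes to the right and down, at radius r is drawn at 1 + k1 r^2 times it, then the intrinsics apply), "eye" and "rotation" of the camera in the world. Camera axes: x right, y down, z forward; pixel columns grow to the right and rows downward; lengths in m; the calibration is good to about 2 mm. A picture is of the moment at which its call begins: read the wrist's pose just before it. camera_model takes no time and is no camera call; for the wrist camera it gives the pose at the moment of the call.
- hand_in(): hands the job in, once; it reports no verdict.
The state is a dict: "time_s": time; "joints": joint angles; "joint_velocities": joint speeds; "joint_efforts": joint torques, N m; "ee_pos": TCP position; "ee_rot": TCP orientation; "ft_force": force on the tool from outside, world axes, zero at the start; "torque": the same for the moment, N m; "finger_gap": opening from 0.0 (shut) to 1.0 (fully open).
Only numpy, scipy, OpenCV 4.12 (cv2) and the standard library are available. Lean on these libraries where they do the work, as an engineer would, in place of code of your own. Each camera call takes 0.05 s, during which the arm holds its last target.

TASK

Three thin plywood panels lie askew in the squaring jig for gluing up: tap their open edges until all three lie flat and flush against both fences, one exactly above the other. Then push the press's knob 25 mm down, so that its sprung foot clamps the stack, and keep it there: finish while still holding the knob down, with the panels still flush. Leave the drawing things around the jig where they lie.

Things in the scene. Friction and masses are not known exactly. Their poses are not given: they have to be found in the camera images.
- jig: squaring jig fixed to the table, turned up to 0.3 rad. Origin: on the table, where a squared panel's centre lies. x axis: from the open near side to the far fence; y: from the open right side to the left fence; z up. Grey floor, top 15 mm above the table, from x -62 to +103 mm and y -50 to +90 mm, so that squared panels overhang it by 13 mm on the near side and 10 mm on the right
- far_fence (a point): top middle of the far fence's inner face, at x +75, y 0 mm in the jig, 45 mm above the table; the aluminium fence is 12 mm thick and runs from y -78 to +72 mm
- left_fence (a point): top middle of the left fence's inner face, at x 0, y +60 mm in the jig, 45 mm above the table; the aluminium fence is 12 mm thick and runs from x -83 to +87 mm
- post_top (a point): top of the jig's dark steel post (22 mm thick), at x +104, y +90 mm in the jig, 118 mm above the table. From it a level arm 20 mm wide runs to the press's fixed sleeve (36 mm across, its underside 96 and its top 116 mm above the table), whose upright axis is at x +35, y +25 mm in the jig
- panel1: plywood panel, 150 x 120 x 6 mm, 50 to 105 g, lying flat; origin at the centre of its underside, its x axis along the 150 mm side. Lies in the jig, the lowest of the stack of three (underside 15 mm above the table), at the start 12 to 30 mm short of each fence and turned up to 0.1 rad
- panel2: plywood panel, 150 x 120 x 6 mm, 50 to 105 g, lying flat; origin at the centre of its underside, its x axis along the 150 mm side. Lies in the jig, the middle one (underside 21 mm), at the start 12 to 30 mm short of each fence and turned up to 0.1 rad
- panel3: plywood panel, 150 x 120 x 6 mm, 50 to 105 g, lying flat; origin at the centre of its underside, its x axis along the 150 mm side. Lies in the jig, the top one (underside 27 mm, so the stack's top is 33 mm above the table), at the start 12 to 30 mm short of each fence and turned up to 0.1 rad
- press (a joint): how far the press's plunger is pushed straight down, m: 0 at rest, 0.036 at its stop. Springs back when let go: 3.6 N at first, plus 120 N/m. After about 13 mm its foot meets the stack and adds 2 N plus 400 N/m, so at 25 mm the whole push is about 13 N. A thin dark ring on the plunger's steel stem (18 mm thick) reaches the top of the sleeve at 25 mm
- knob: the press's black mushroom knob on top of the plunger, 42 mm across, 24 mm high, free to turn on the stem; origin at the centre of its underside, 158 mm above the table at rest
- knob_top (a point): centre of the knob's flat top (36 mm across), 182 mm above the table at rest; goes down with the plunger
- foot: the press's round rubber foot, 36 mm across, sprung in the plunger's lower end; origin at the centre of its underside, 46 mm above the table at rest
- pencil: yellow pencil, about 168 x 8 x 8 mm, lying along its x axis, near the jig; origin at the centre of its underside; to be left alone
- eraser: white eraser, 50 x 24 x 13 mm, near the jig; origin at the centre of its underside; to be left alone
- marker: dark marker pen, 135 x 15 x 14 mm, lying along its x axis, near the jig; origin at the centre of its underside; to be left alone
- ruler: aluminium ruler, 300 mm along its y axis, 32 mm wide, 4 mm thick, beyond the jig; origin at the centre of its underside; to be left alone
- case: small white plastic case, 75 x 55 x 28 mm, to the left of the jig; origin at the centre of its underside; to be left alone
- tin: flat white open tin of coloured pencils, 190 x 95 x 14 mm, on the robot's right; origin at the centre of its underside; to be left alone
- brush_cup: white cup with brushes, 76 mm across, brushes reach 185 mm high, on the robot's left; origin at the centre of its underside; to be left alone
Things that resemble listed ones, but are neither listed nor needed, are in the scene too. What is shaped like the panel2 but white is not meant. Leave any green look-alike of the panel3 alone.

How it is judged:
On the way, in this order (a step that is already met when the one before it is completed fails the run):
1. all three panels flush against both fences, the press still up (horizontal distance between each of panel1, panel2, panel3 and jig below 0.004 m and angle between the x axis of each of panel1, panel2, panel3 and the x axis of jig, either way round below 0.03 rad and angle between each of panel1, panel2, panel3's own z axis and vertical below 0.05 rad and height (world z) of panel1 between 0.012 and 0.018 m and height (world z) of panel2 between 0.018 and 0.024 m and height (world z) of panel3 between 0.024 and 0.03 m and value of joint press below 0.006 m), for 0.2 s.
2. the knob held 25 mm down (21 to 29 mm), the foot on the stack (horizontal distance between each of panel1, panel2, panel3 and jig below 0.004 m and angle between the x axis of each of panel1, panel2, panel3 and the x axis of jig, either way round below 0.03 rad and angle between each of panel1, panel2, panel3's own z axis and vertical below 0.05 rad and height (world z) of panel1 between 0.012 and 0.018 m and height (world z) of panel2 between 0.018 and 0.024 m and height (world z) of panel3 between 0.024 and 0.03 m and value of joint press between 0.021 and 0.029 m and contact force between foot and panel3 above 2 N and contact force between any of the fingers, the arm and knob above 3 N), for 0.5 s.
At the end, for the whole second after the job is handed in: Each panel within 4 mm of its squared place, turned under 0.03 rad from the jig, flat in the stack; the robot pushes the knob with over 3 N and holds the plunger 21 to 29 mm down; the foot presses the top panel with over 2 N; all still (all of step 2 and linear speed of each of panel1, panel2, panel3 below 0.02 m/s and velocity of joint press between -0.01 and 0.01 m/s); the arm keeps its last pose, push and grip.
It fails at once if one of the drawing things around the jig is moved by more than 30 mm (distance of any of pencil, eraser, marker, ruler, case, tin, brush_cup from where it was at the start of the episode above 0.03 m).
It also fails if it takes over 72 s, if anything falls off the work surface, if the arm or the gripper's body presses on something with over 40 N, if the wrist force passes 120 N, or if a joint passes its speed limit or range.

## Working session

There is one attempt and no reset: what is moved stays moved. The work goes in short steps, Python scripts to look and compute and a shell command to move; the robot and the scene stay as the last step left them, time stands still between calls to the robot, and variables do not carry over. Pictures are saved under pics/ and viewed, and the job is handed in when it is done.

```bash
mkdir -p pics; ls; python3 - <<'E'
from bench import *
import cv2,json
s=read_state();print(s)
for n in ("scene","side","wrist"):
    m=camera_model(n);print(n,m)
    cv2.imwrite(f"pics/{n}0.png",camera(n)[:,:,::-1])
E
```

```text
pics
{'time_s': 0.0, 'joints': array([-1.32176858,  0.62930952,  0.03842919,  1.51832742, -0.02700519,
        0.99633067, -0.01998795]), 'joint_velocities': array([-0.00043293,  0.00197895, -0.00080325, -0.0017405 , -0.00087168,
        0.0013016 ,  0.00016096]), 'joint_efforts': array([ 6.81409765e-04, -5.49709797e+01,  1.14310987e+00, -1.86632502e+01,
       -5.23368269e-02,  2.35374807e-02,  1.63153500e-04]), 'ee_pos': array([0.20104765, 0.61748253, 0.22959057]), 'ee_rot': array([ 0.11019294,  0.69846436, -0.11149127,  0.69826553]), 'ft_force': array([ 0.35568838, -0.75450597,  0.9599745 ]), 'torque': array([ 0.0080659 , -0.01156759, -0.03519515]), 'finger_gap': 1.004112860462606}
scene {'intrinsics': array([[521.22275851,   0.        , 321.2867691 ],
       [  0.        , 521.22275851, 236.75947093],
       [  0.        ,   0.        ,   1.        ]]), 'k1': -0.04492800069812995, 'eye': array([1.61114774, 0.44118047, 1.297493  ]), 'rotation': array([ 0.49051337,  0.78622232, -0.31439256, -0.20593304])}
side {'intrinsics': array([[501.13477788,   0.        , 326.39205704],
       [  0.        , 501.13477788, 227.72949518],
       [  0.        ,   0.        ,   1.        ]]), 'k1': 0.015442359622244719, 'eye': array([0.23566248, 0.58879873, 1.04200486]), 'rotation': array([-0.25199659,  0.90818832, -0.32332429,  0.08457594])}
wrist {'intrinsics': array([[408.93710034,   0.        , 320.66136234],
       [  0.        , 408.93710034, 240.40646418],
       [  0.        ,   0.        ,   1.        ]]), 'k1': -0.08456234955352918, 'eye': array([0.12255306, 0.64292435, 0.3833092 ]), 'rotation': array([0.80113768, 0.58112989, 0.08368724, 0.11602984])}
```

View pics/scene0.png

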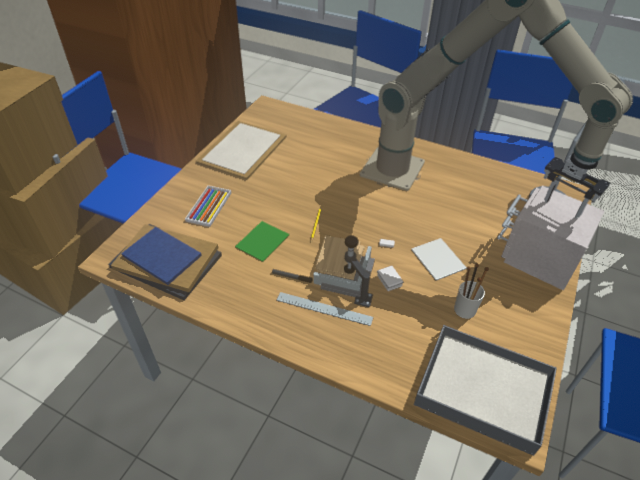

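View pics/side0.png

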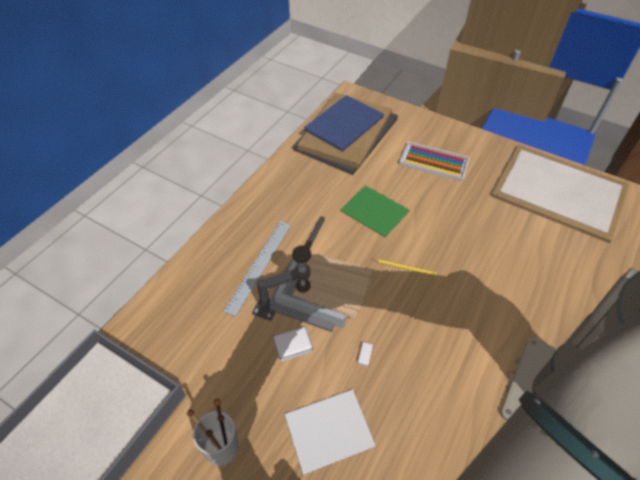

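View pics/wrist0.png

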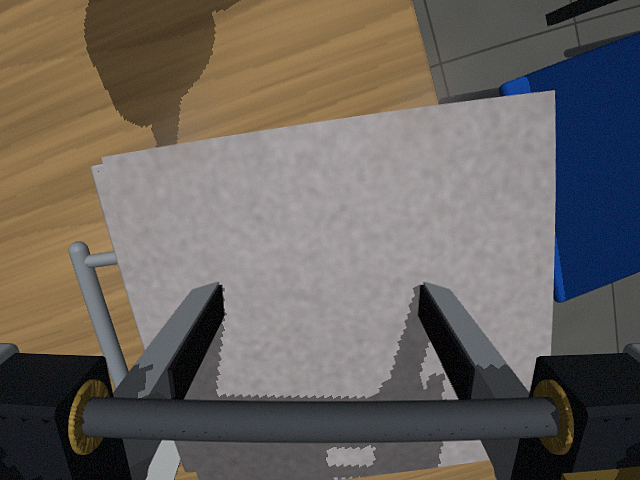

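The scene picture shows the jig at about (340,268) with the plywood stack, which is nearly the table's colour. Candidates for the panels:
- The stack in the jig at (340,260), which is the one I want.
- The green look-alike at (262,240), not meant.
- The white look-alike at (438,258), not meant.

In the side picture the jig is at about (300,290). I'll check the stack in a close crop.

```bash
cat > h.py <<'E'
import numpy as np, cv2
from scipy.spatial.transform import Rotation as R
from bench import *
def ray(m,px):
    K=m["intrinsics"]; d=np.array([(px[0]-K[0,2])/K[0,0],(px[1]-K[1,2])/K[1,1]])
    u=d.copy()
    for _ in range(20): u=d/(1+m["k1"]*(u@u))
    return R.from_quat(m["rotation"]).apply([u[0],u[1],1.])
def onz(m,px,z):
    r=ray(m,px); e=np.array(m["eye"]); return e+r*(z-e[2])/r[2]
def proj(m,P):
    p=R.from_quat(m["rotation"]).inv().apply(np.array(P)-m["eye"]); u=p[:2]/p[2]
    u=u*(1+m["k1"]*(u@u)); K=m["intrinsics"]; return np.array([K[0,0]*u[0]+K[0,2],K[1,1]*u[1]+K[1,2]])
def tri(ms,pxs):
    A=np.zeros((3,3));b=np.zeros(3)
    for m,p in zip(ms,pxs):
        r=ray(m,p);r/=np.linalg.norm(r);Q=np.eye(3)-np.outer(r,r);A+=Q;b+=Q@m["eye"]
    return np.linalg.solve(A,b)
E
python3 - <<'E'
import cv2,numpy as np
a=cv2.imread("pics/scene0.png")[195:335,260:420];b=cv2.imread("pics/side0.png")[205:355,220:400]
cv2.imwrite("pics/c1.png",cv2.resize(a,None,fx=4.2,fy=4.2,interpolation=cv2.INTER_CUBIC))
cv2.imwrite("pics/c2.png",cv2.resize(b,None,fx=4,fy=4,interpolation=cv2.INTER_CUBIC))
E
```

```text
(no output)
```

View pics/c1.png

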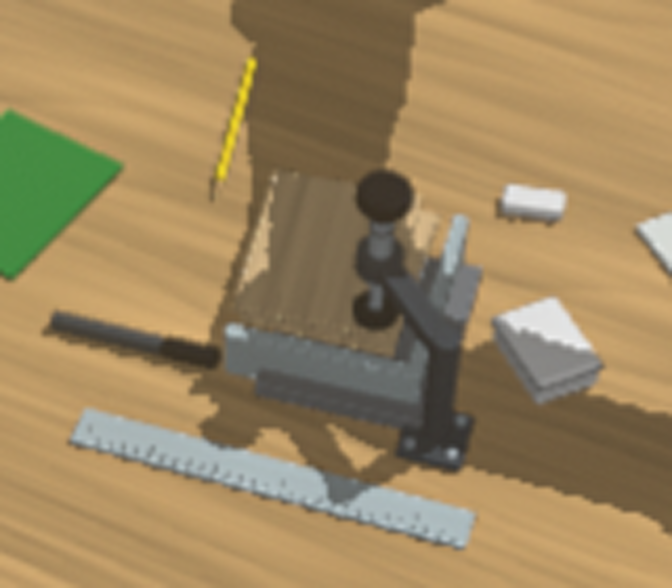

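View pics/c2.png

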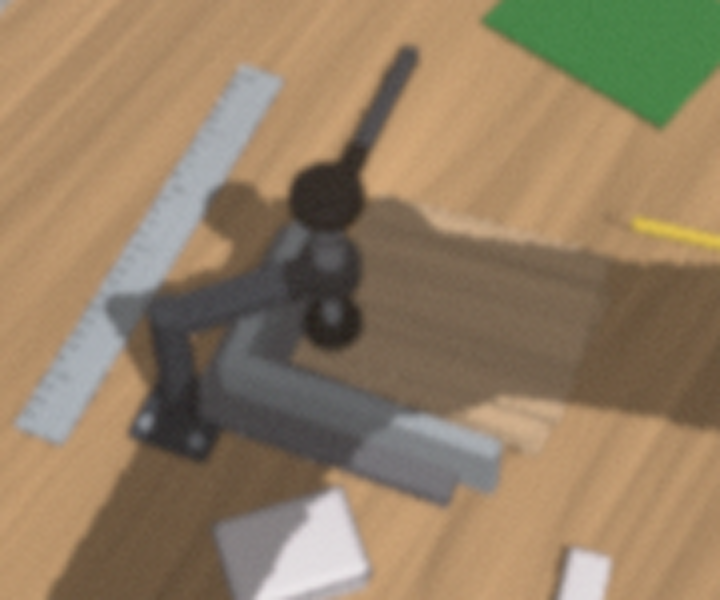

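```bash
python3 - <<'E'
from h import *
from scipy.optimize import least_squares
a=lambda u,v:(260+u/4.2,195+v/4.2); b=lambda u,v:(220+u/4,205+v/4)
S=camera_model("scene");D=camera_model("side")
kt=tri([S,D],[a(384,188),b(326,190)]);print("knobtop",kt)
obs=[(S,a(384,192),(.035,.025,.172)),(D,b(327,196),(.035,.025,.172)),
(S,a(453,220),(-.083,.060,.045)),(S,a(228,330),(.075,-.078,.045)),(D,b(502,441),(-.083,.060,.045)),(S,a(437,335),(.104,.090,.118)),(D,b(165,312),(.104,.090,.118))]
def f(p):
    r=[]
    for m,px,P in obs:
        c,s=np.cos(p[2]),np.sin(p[2])
        r+=list(proj(m,[p[0]+c*P[0]-s*P[1],p[1]+s*P[0]+c*P[1],P[2]])-px)
    return r
q=least_squares(f,[kt[0]-.03,kt[1],0.]);print(q.x,np.round(np.reshape(q.fun,(-1,2)),1))
np.save("jig0.npy",q.x)
# stuff
for n,p in dict(pencilnear=a(252,62),penciltip=a(213,195),eraser=a(532,200),marker1=a(52,322),marker2=a(218,355),r1=a(75,440),r2=a(470,545),case=a(545,350)).items(): print(n,onz(S,p,.01).round(3))
E
```

```text
knobtop [0.59741397 0.07095137 0.18030659]
[0.56841266 0.03972111 0.17234114] [[-0.7  1. ]
 [-0.6  0.6]
 [-0.5 -1.7]
 [-0.6 -2. ]
 [-0.2 -0.1]
 [ 1.6  0.4]
 [-0.2 -0.6]]
pencilnear [ 0.356 -0.147  0.01 ]
penciltip [ 0.513 -0.106  0.01 ]
eraser [0.402 0.129 0.01 ]
marker1 [ 0.689 -0.156  0.01 ]
marker2 [ 0.661 -0.028  0.01 ]
r1 [ 0.78  -0.086  0.01 ]
r2 [0.737 0.209 0.01 ]
case [0.546 0.194 0.01 ]
```

```bash
python3 - <<'E'
from h import *
s=read_state();T=R.from_quat(s["ee_rot"]);print(T.as_matrix().round(3))
m=camera_model("wrist");print(T.inv().apply(m["eye"]-s["ee_pos"]).round(3)); print((T.inv()*R.from_quat(m["rotation"])).as_matrix().round(3))
S=camera_model("scene");print(onz(S,(503,245),.0),onz(S,(512,190),.25),onz(S,(505,240),.1))
E
```

```text
[[-0.     0.31   0.951]
 [-0.001  0.951 -0.31 ]
 [-1.    -0.001  0.   ]]
[-0.154 -0.    -0.083]
[[-0.001 -0.283  0.959]
 [ 1.    -0.001  0.001]
 [ 0.001  0.959  0.283]]
[0.22213944 0.49241352 0.        ] [0.2390983  0.45797707 0.25      ] [0.3038891  0.48960594 0.1       ]
```

```bash
python3 -m handwheel '[{"travel":[-5,0,0],"angular":[0,0,0]},{"travel":[-7,-5,4.6],"angular":[-0.05,0,0]},{"travel":[-7,-9,8.2],"angular":[-0.1,0,0]},{"travel":[-7,-13,11.9],"angular":[-0.15,0,0]},{"travel":[-7,-17,15.5],"angular":[-0.2,0,0]},{"travel":[-7,-21,19.2],"angular":[-0.25,0,0]},{"travel":[-7,-25,22.8],"angular":[-0.3,0,0]},{"travel":[-7,-29,26.5],"angular":[-0.35,0,0]},{"travel":[-7,-33,30.2],"angular":[-0.4,0,0]},{"travel":[-7,-37,33.8],"angular":[-0.45,0,0]},{"travel":[-7,-41,37.5],"angular":[-0.487,0,0]},{"travel":[-7,-45,41],"angular":[-0.487,0,0]}]' 120 30
```

```text
time_s: 1.65
ee_pos: [0.4523, 0.0615, 0.3005]
ee_rot: [-0.061, 0.704, 0.061, 0.705]
ft_force: [1.0, 0.8, -0.0]
finger_gap: 0.53
```

```bash
python3 -m handwheel '[{"travel":[0,-4,1],"angular":[0,0,0]},{"travel":[0,-4,1],"angular":[0,0,0]},{"travel":[0,-4,1],"angular":[0,0,0]}]'
python3 - <<'E'
from h import *
import pickle
s=read_state();m=camera_model("wrist");im=camera("wrist")[:,:,::-1]
cv2.imwrite("pics/w1.png",im);pickle.dump((s,m),open("w1.pkl","wb"));print(s["ee_pos"],R.from_quat(s["ee_rot"]).as_matrix().round(3))
E
```

```text
time_s: 2.02
ee_pos: [0.468, 0.0263, 0.3002]
ee_rot: [-0.061, 0.705, 0.061, 0.704]
ft_force: [-0.7, 0.2, -0.0]
finger_gap: 0.529
[0.46795022 0.02633179 0.30022119] [[-0.001 -0.172  0.985]
 [ 0.001  0.985  0.172]
 [-1.     0.001 -0.001]]
```

View pics/w1.png

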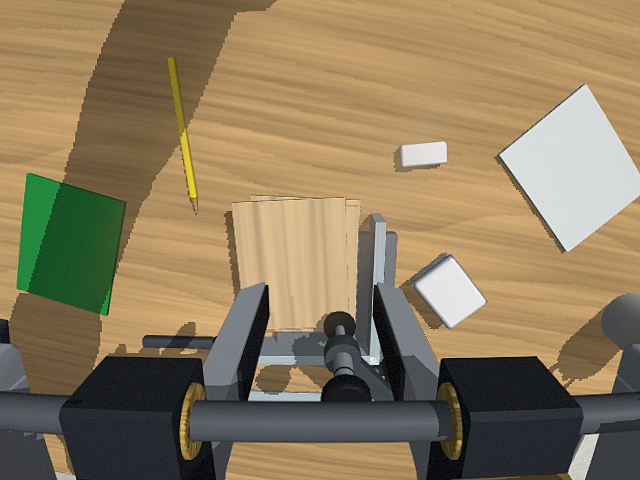

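The wrist picture shows the wooden stack of three: top panel corners at about (233,203), (345,197) and (355,325), with lower panels peeking out to (360,200). The left fence is at x≈375, the press at (345,345) and the pencil tip at (194,212). I'll crop it to measure.

```bash
python3 - <<'E'
from h import *
im=cv2.imread("pics/w1.png")[180:340,210:410];cv2.imwrite("pics/c3.png",cv2.resize(im,None,fx=3.75,fy=3.75,interpolation=cv2.INTER_CUBIC))
E
```

```text
(no output)
```

View pics/c3.png

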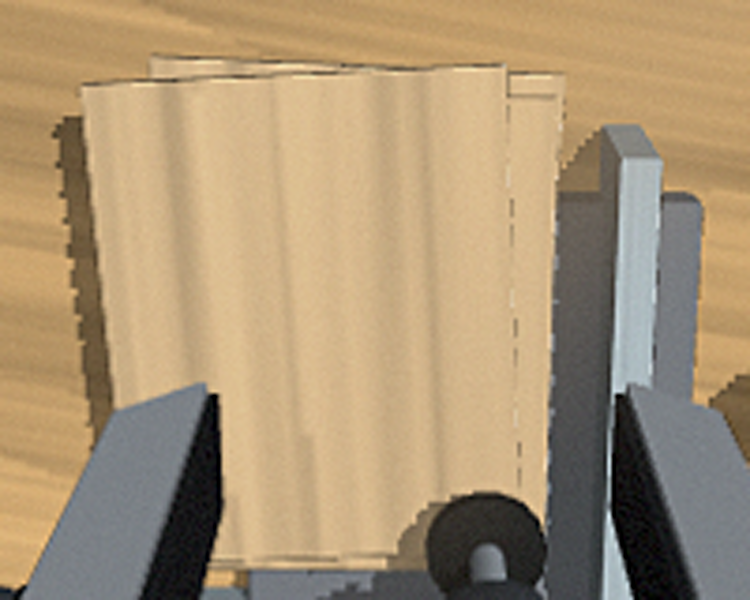

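```bash
python3 - <<'E'
from h import *
import pickle
s,m=pickle.load(open("w1.pkl","rb"));j=np.load("jig0.npy")
c=lambda u,v:(210+(u-1.4)/3.75,180+(v-1.4)/3.75)
def J(p): d=p[:2]-j[:2];C,S=np.cos(j[2]),np.sin(j[2]);return (np.array([C*d[0]+S*d[1],-S*d[0]+C*d[1]])*1000).round(1)
print("jig",j)
for n,u,z in [("fence nearend inner top (-83,60)",(622,157),.045),("outer(-83,72)",(660,157),.045),("floor near left corner",(700,195),.015),("fence inner top line",(613,385),.045),
 ("top NR",(82,86),.033),("top NL",(504,66),.033),("top left edge far",(520,480),.033),("top right far",(113,400),.033),("mid NR",(151,57),.027),("p? NL",(564,75),.027),("left far",(548,500),.027),("low? NL",(556,97),.021)]:
  print(n,J(onz(m,c(*u),z)))
for P in [(-.083,.06,.045),(-.083,.072,.045)]:
  C,S=np.cos(j[2]),np.sin(j[2]);q=proj(m,[j[0]+C*P[0]-S*P[1],j[1]+S*P[0]+C*P[1],P[2]]);print((q-[210,180])*3.75)
E
```

```text
jig [0.56841266 0.03972111 0.17234114]
fence nearend inner top (-83,60) [-83.6  60.4]
outer(-83,72) [-83.6  70.9]
floor near left corner [-64.6  88.3]
fence inner top line [-16.2  60.4]
top NR [-101.3  -89.6]
top NL [-106.7   28.3]
top left edge far [19.5 35.1]
top right far [ -6.6 -86.3]
mid NR [-108.3  -70.9]
p? NL [-103.    45.6]
left far [29.2 44.3]
low? NL [-95.4  44.1]
[619.02407102 157.61620117]
[662.49606387 157.62331009]
```

```bash
python3 -m handwheel '[{"travel":[3,-2.4,-3.4],"angular":[0,0,0]},{"travel":[8,-2.4,-3.4],"angular":[0,0,0]},{"travel":[13,-2.4,-3.4],"angular":[0,0,0]},{"travel":[18,-2.4,-3.4],"angular":[0,0,0]},{"travel":[22,-2.4,-3.4],"angular":[0,0,0]},{"travel":[25,-2.4,-3.4],"angular":[0,0,0]},{"travel":[26.6,-2.4,-3.4],"angular":[0,0,0]},{"travel":[26.6,-2.4,-3.4],"angular":[0,0,0]}]'
cat > st.py <<'E'
from h import *
import sys,pickle
n=sys.argv[1];s=read_state();m=camera_model("wrist");im=camera("wrist")[:,:,::-1]
cv2.imwrite(f"pics/{n}.png",im);pickle.dump((s,m),open(n+".pkl","wb"))
j=np.load("jig0.npy");d=s["ee_pos"][:2]-j[:2];C,S=np.cos(j[2]),np.sin(j[2])
print(s["time_s"],"jig",np.round([1e3*(C*d[0]+S*d[1]),1e3*(-S*d[0]+C*d[1]),1e3*s["ee_pos"][2]],1),"F",s["ft_force"].round(1)); print(R.from_quat(s["ee_rot"]).as_matrix().round(3)[:,2])
E
python3 st.py w2
```

```text
time_s: 3.08
ee_pos: [0.4385, -0.0022, 0.0339]
ee_rot: [-0.061, 0.705, 0.062, 0.704]
ft_force: [0.3, 0.3, -0.4]
finger_gap: 0.528
3.075 jig [-135.2  -19.    33.9] F [ 0.3  0.3 -0.4]
[ 0.985  0.174 -0.001]
```

View pics/w2.png

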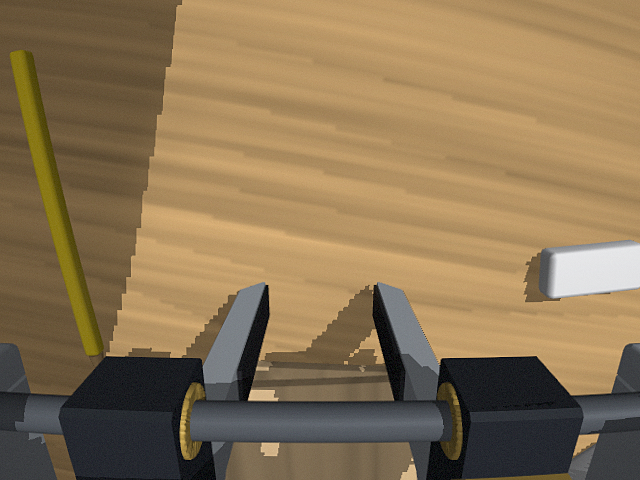

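The picture shows the fingertips at (268,285) and (375,285), just short of the near edge at y≈360–385, with the pencil and eraser clear. Next is a slow push.

```bash
python3 -m handwheel '[{"travel":[0,0,0.8],"angular":[0,0,0]},{"travel":[0,0,1.5],"angular":[0,0,0]},{"travel":[0,0,2.0],"angular":[0,0,0]},{"travel":[0,0,2.5],"angular":[0,0,0]},{"travel":[0,0,3.0],"angular":[0,0,0]},{"travel":[0,0,3.4],"angular":[0,0,0]},{"travel":[0,0,3.8],"angular":[0,0,0]},{"travel":[0,0,4.1],"angular":[0,0,0]},{"travel":[0,0,4.4],"angular":[0,0,0]},{"travel":[0,0,4.6],"angular":[0,0,0]},{"travel":[0,0,4.8],"angular":[0,0,0]},{"travel":[0,0,4.8],"angular":[0,0,0]}]'; python3 st.py w3
```

```text
time_s: 4.62
ee_pos: [0.4816, 0.0043, 0.0341]
ee_rot: [-0.06, 0.708, 0.061, 0.701]
ft_force: [-9.7, -2.4, 7.0]
finger_gap: 0.534
4.625 jig [-91.6 -20.   34.1] F [-9.7 -2.4  7. ]
[ 0.985  0.171 -0.008]
```

View pics/w3.png

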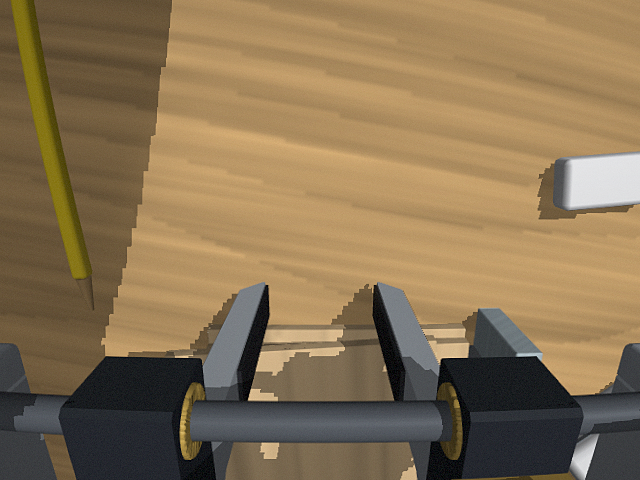

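```bash
python3 - <<'E'
from h import *
import pickle
im=cv2.imread("pics/w3.png")[270:400,180:500];cv2.imwrite("pics/c4.png",cv2.resize(im,None,fx=2.5,fy=2.5,interpolation=cv2.INTER_CUBIC))
s,m=pickle.load(open("w3.pkl","rb"));j=np.load("jig0.npy")
def J(p): d=p[:2]-j[:2];C,S=np.cos(j[2]),np.sin(j[2]);return (np.array([C*d[0]+S*d[1],-S*d[0]+C*d[1]])*1000).round(1)
for px in [(320,325),(320,345),(460,322),(460,340),(150,352)]: print(px,[J(onz(m,px,z)) for z in (.021,.027,.033)])
T=R.from_quat(s["ee_rot"])
for a in (-.008,.008):
  for y in (-.025,.025): print(proj(m,s["ee_pos"]+T.apply([.025,y,a])).round(0))
E
```

```text
(320, 325) [array([-85.1, -20.7]), array([-88.2, -20.7]), array([-91.4, -20.7])]
(320, 345) [array([-74.7, -20.7]), array([-78.3, -20.7]), array([-81.8, -20.7])]
(460, 322) [array([-85.9,  43.6]), array([-89.1,  41.3]), array([-92.2,  38.9])]
(460, 340) [array([-76.6,  44.6]), array([-80.1,  42.2]), array([-83.5,  39.9])]
(150, 352) [array([ -70.4, -101.1]), array([-74.1, -98.2]), array([-77.7, -95.3])]
[269. 285.]
[375. 285.]
[270. 316.]
[373. 315.]
```

View pics/c4.png

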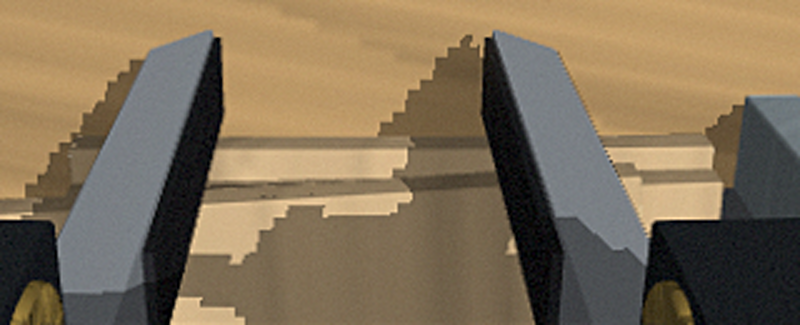

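```bash
python3 -m handwheel '[{"travel":[0,0,0.0],"angular":[0,0,0]},{"travel":[0,0,0],"angular":[0,0,0]}]'; python3 st.py w4;  python3 -m handwheel '[{"travel":[0,0,0.2],"angular":[0,0,0]},{"travel":[0,0,0.2],"angular":[0,0,0]}]'; python3 st.py w5; python3 - <<'E'
from h import *
im=camera("side")[:,:,::-1];cv2.imwrite("pics/s5.png",cv2.resize(im[205:355,220:400],None,fx=4,fy=4,interpolation=cv2.INTER_CUBIC))
im=camera("scene")[:,:,::-1];cv2.imwrite("pics/sc5.png",cv2.resize(im[195:335,260:420],None,fx=4.2,fy=4.2,interpolation=cv2.INTER_CUBIC))
E
```

```text
time_s: 4.92
ee_pos: [0.4816, 0.0043, 0.0342]
ee_rot: [-0.06, 0.708, 0.061, 0.701]
ft_force: [-9.4, -3.1, 8.2]
finger_gap: 0.53
4.925 jig [-91.6 -20.   34.2] F [-9.4 -3.1  8.2]
[ 0.985  0.171 -0.008]
time_s: 5.22
ee_pos: [0.4819, 0.0046, 0.034]
ee_rot: [-0.06, 0.709, 0.062, 0.7]
ft_force: [-11.2, -2.0, 9.4]
finger_gap: 0.525
5.225 jig [-91.3 -19.8  34. ] F [-11.2  -2.    9.4]
[ 0.985  0.171 -0.011]
```

View pics/s5.png

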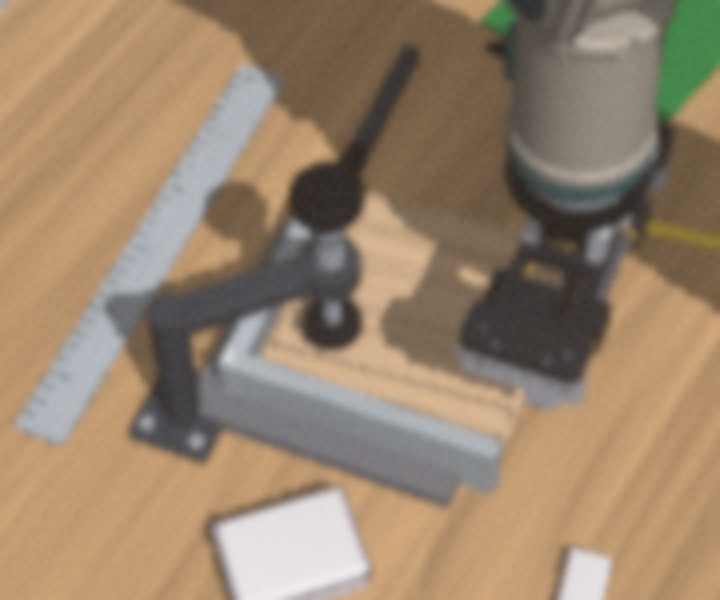

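View pics/sc5.png

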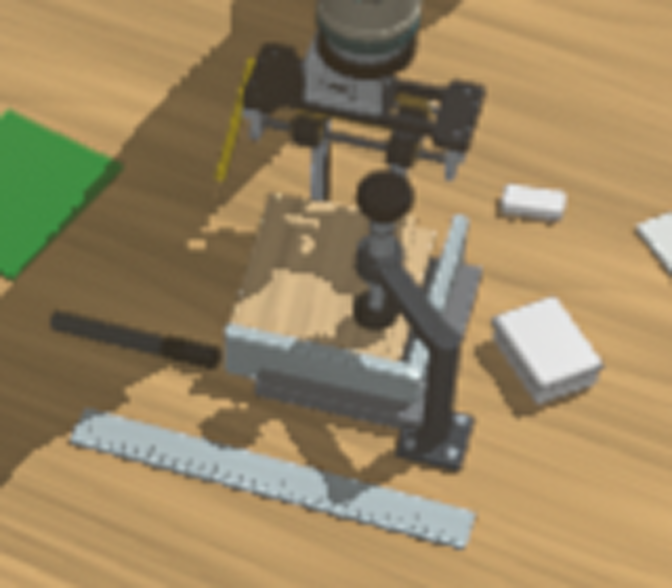

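```bash
python3 - <<'E'
from h import *
im=cv2.imread("pics/w5.png")[290:370,90:290];a=cv2.resize(im,None,fx=4,fy=4,interpolation=cv2.INTER_CUBIC)
im=cv2.imread("pics/w5.png")[290:350,365:565][:60];b=cv2.resize(im,None,fx=4,fy=4,interpolation=cv2.INTER_CUBIC)
cv2.imwrite("pics/c5.png",np.vstack([a,b]))
s=read_state();print(s["ft_force"],s["torque"],s["ee_pos"])
E
```

```text
[-12.20022521  -3.41402442   9.15761049] [-0.41010108  2.81822879  0.11617525] [0.4819121  0.00458849 0.03402302]
```

View pics/c5.png

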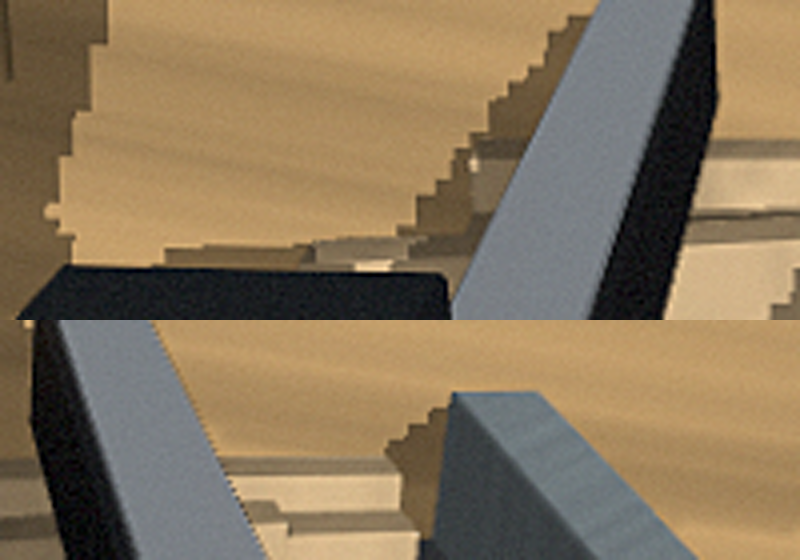

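```bash
python3 - <<'E'
from h import *
import pickle
s,m=pickle.load(open("w5.pkl","rb"))
T=R.from_quat(s["ee_rot"])
for x in (.025,.015,.005,-.005,-.02):
  print(x,[proj(m,s["ee_pos"]+T.apply([x,-.0248,a])).round(0) for a in (-.008,.008)])
E
```

```text
0.025 [array([269., 285.]), array([270., 316.])]
0.015 [array([266., 294.]), array([268., 325.])]
0.005 [array([263., 303.]), array([265., 336.])]
-0.005 [array([260., 314.]), array([262., 349.])]
-0.02 [array([254., 332.]), array([257., 370.])]
```

```bash
python3 -m handwheel '[{"travel":[-0.2,0,0.0],"angular":[0,0,0]},{"travel":[-0.2,0,0],"angular":[0,0,0]}]'; python3 st.py w6;  python3 -m handwheel '[{"travel":[-0.1,0,0.3],"angular":[0,0,0]},{"travel":[-0.1,0,0.3],"angular":[0,0,0]}]'; python3 st.py w7
```

```text
time_s: 5.62
ee_pos: [0.4831, 0.0068, 0.0356]
ee_rot: [-0.06, 0.708, 0.063, 0.701]
ft_force: [-8.7, 1.8, 1.1]
finger_gap: 0.533
5.625 jig [-89.7 -17.9  35.6] F [-8.7  1.8  1.1]
[ 0.985  0.174 -0.01 ]
time_s: 5.92
ee_pos: [0.484, 0.0085, 0.036]
ee_rot: [-0.06, 0.709, 0.065, 0.699]
ft_force: [-11.1, 4.6, 0.5]
finger_gap: 0.531
5.925 jig [-88.5 -16.3  36. ] F [-11.1   4.6   0.5]
[ 0.984  0.175 -0.014]
```

View pics/w7.png

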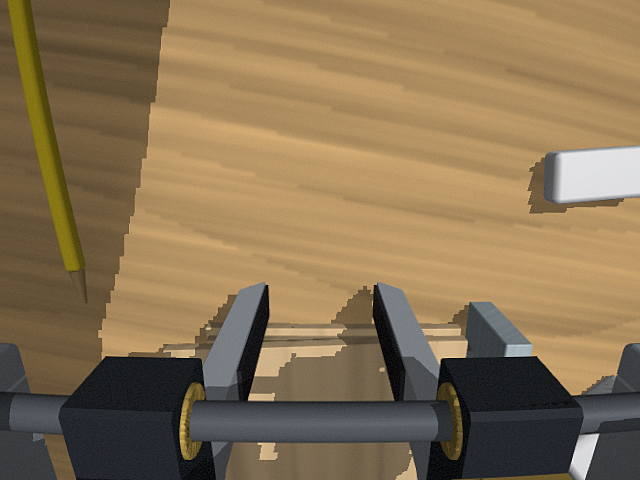

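```bash
python3 -m handwheel '[{"travel":[0,0,-2],"angular":[0,0,0]},{"travel":[-4,0,-5],"angular":[0,0,0]},{"travel":[-10,0,-5],"angular":[0,0,0]},{"travel":[-15,0,-5],"angular":[0,0,0]},{"travel":[-15,0,-5],"angular":[0,0,0]}]'; python3 st.py w8; python3 - <<'E'
from h import *
im=cv2.imread("pics/w8.png")[60:260,180:440];cv2.imwrite("pics/c8.png",cv2.resize(im,None,fx=3,fy=3,interpolation=cv2.INTER_CUBIC))
E
```

```text
time_s: 6.6
ee_pos: [0.4455, -0.0033, 0.1908]
ee_rot: [-0.061, 0.701, 0.061, 0.708]
ft_force: [0.6, 1.5, -0.2]
finger_gap: 0.527
6.6 jig [-128.5  -21.3  190.8] F [ 0.6  1.5 -0.2]
[0.985 0.172 0.009]
```

View pics/w8.png

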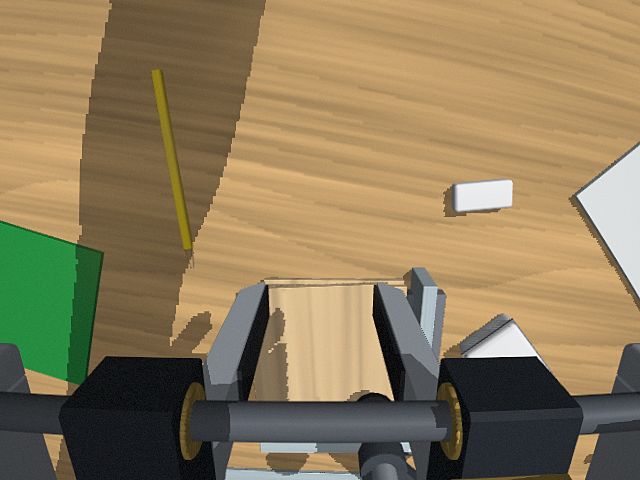

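```bash
python3 - <<'E'
from h import *
im=cv2.imread("pics/w8.png")[260:360,220:450];a=cv2.resize(im,None,fx=3.4,fy=3.4,interpolation=cv2.INTER_CUBIC)
cv2.imwrite("pics/c8.png",a)
im=camera("side")[:,:,::-1];cv2.imwrite("pics/s8.png",cv2.resize(im[240:330,250:370],None,fx=6,fy=6,interpolation=cv2.INTER_CUBIC))
im=camera("scene")[:,:,::-1];cv2.imwrite("pics/sc8.png",cv2.resize(im[215:305,300:400],None,fx=6.5,fy=6.5,interpolation=cv2.INTER_CUBIC))
E
```

```text
(no output)
```

View pics/c8.png

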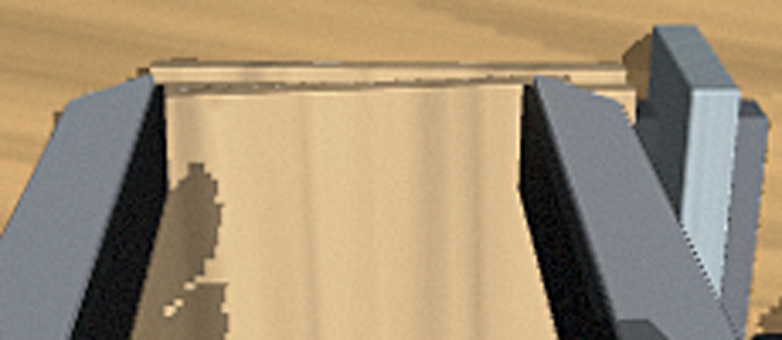

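View pics/s8.png

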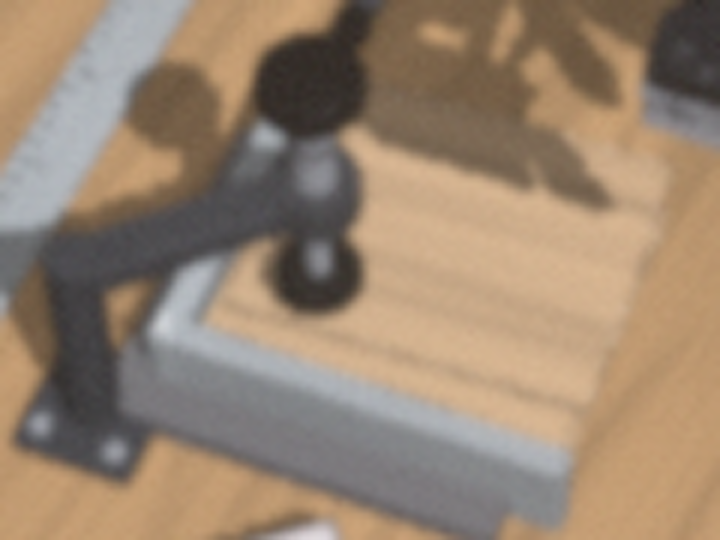

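View pics/sc8.png

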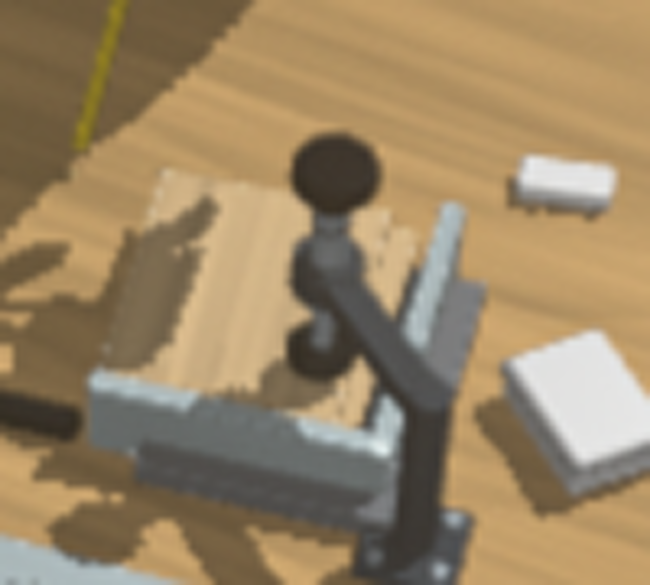

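```bash
python3 - <<'E'
from h import *
import pickle
s,m=pickle.load(open("w8.pkl","rb"));j=np.load("jig0.npy")
c=lambda u,v:(220+(u-1.2)/3.4,260+(v-1.2)/3.4)
def J(p): d=p[:2]-j[:2];C,S=np.cos(j[2]),np.sin(j[2]);return (np.array([C*d[0]+S*d[1],-S*d[0]+C*d[1]])*1000).round(1)
for n,u,z in [("fence",(695,90),.045),("p1 bottom",(400,62),.015),("p1 bottom L",(625,65),.015),("p1 top L",(627,82),.021),("p1 top mid",(400,78),.021),("L2",(634,97),.027),
 ("top r",(170,97),.033),("top l",(520,86),.033),("NL corner",(634,97),.033),("bot r",(150,64),.015),("top edge of band r",(170,82),.021),("band r",(170,82),.027)]:
  print(n,J(onz(m,c(*u),z)))
E
```

```text
fence [-83.3  60.5]
p1 bottom [-78.3  -7.5]
p1 bottom L [-77.4  50.1]
p1 top L [-75.2  49.6]
p1 top mid [-76.4  -7.7]
L2 [-73.7  50.3]
top r [-76.5 -64. ]
top l [-79.4  20.9]
NL corner [-76.3  48.9]
bot r [-77.7 -71.2]
top edge of band r [-75.3 -65.5]
band r [-77.9 -64.7]
```

```bash
python3 -m handwheel '[{"travel":[-1,-2,2],"angular":[-0.17,0,0]},{"travel":[-1,-4,4],"angular":[-0.34,0,0]},{"travel":[-1,-6,6],"angular":[-0.51,0,0]},{"travel":[-1,-8,8],"angular":[-0.68,0,0]},{"travel":[-1,-9.2,9],"angular":[-0.85,0,0]},{"travel":[-1,-9.2,10],"angular":[-1.02,0,0]},{"travel":[-1,-9.2,11],"angular":[-1.19,0,0]},{"travel":[0,-9.2,12],"angular":[-1.36,0,0]},{"travel":[2,-9.2,12.3],"angular":[-1.53,0,0]},{"travel":[5,-9.2,12.3],"angular":[-1.5708,0,0]},{"travel":[8,-9.2,12.3],"angular":[-1.5708,0,0]},{"travel":[8,-9.2,12.3],"angular":[-1.5708,0,0]}]'; python3 st.py w9
```

```text
time_s: 8.25
ee_pos: [0.5762, -0.0728, 0.1041]
ee_rot: [-0.538, 0.456, 0.544, 0.454]
ft_force: [-0.1, -0.2, 0.1]
finger_gap: 0.531
8.25 jig [ -11.7 -112.2  104.1] F [-0.1 -0.2  0.1]
[-0.171  0.985  0.004]
```

View pics/w9.png

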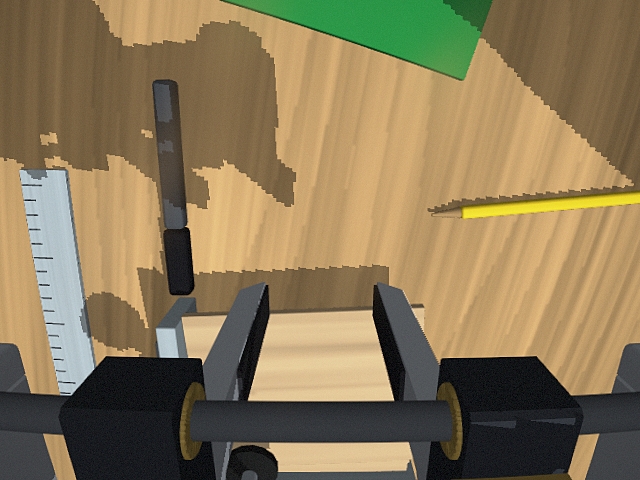

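The wrist picture from the right shows the far edge at the far fence (x≈180), the marker end at (180,290) left of the fingers, and the pencil tip at (432,212), both clear. I'll lower the tool and push left.

```bash
python3 -m handwheel '[{"travel":[3,-0.6,0],"angular":[0,0,0]},{"travel":[6,-0.6,0],"angular":[0,0,0]},{"travel":[6.8,-0.6,0],"angular":[0,0,0]},{"travel":[6.8,-0.6,0.8],"angular":[0,0,0]},{"travel":[6.8,-0.6,1.5],"angular":[0,0,0]},{"travel":[6.8,-0.6,2.0],"angular":[0,0,0]},{"travel":[6.8,-0.6,2.4],"angular":[0,0,0]},{"travel":[6.8,-0.6,2.8],"angular":[0,0,0]},{"travel":[6.8,-0.6,3.2],"angular":[0,0,0]},{"travel":[6.8,-0.6,3.5],"angular":[0,0,0]},{"travel":[6.8,-0.6,3.8],"angular":[0,0,0]},{"travel":[6.8,-0.6,3.8],"angular":[0,0,0]}]'; python3 st.py w10
```

```text
time_s: 9.8
ee_pos: [0.5782, -0.0341, 0.0395]
ee_rot: [-0.541, 0.455, 0.541, 0.455]
ft_force: [1.2, -0.8, 1.1]
finger_gap: 0.528
9.8 jig [ -3.  -74.5  39.5] F [ 1.2 -0.8  1.1]
[-0.172  0.985  0.   ]
```

View pics/w10.png

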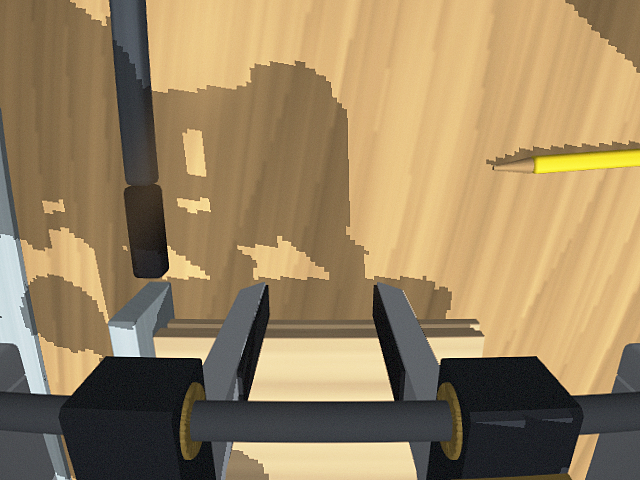

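```bash
python3 -m handwheel '[{"travel":[0,0,-0.3],"angular":[0,0,0]},{"travel":[0.3,0,-0.3],"angular":[0,0,0]},{"travel":[0.3,0,0],"angular":[0,0,0]},{"travel":[0.3,0,0.2],"angular":[0,0,0]},{"travel":[0.3,0,0.4],"angular":[0,0,0]},{"travel":[0.3,0,0.5],"angular":[0,0,0]},{"travel":[0.3,0,0.5],"angular":[0,0,0]}]'; python3 st.py w11;python3 -m handwheel '[{"travel":[0,0,0.2],"angular":[0,0,0]},{"travel":[0,0,0.3],"angular":[0,0,0]},{"travel":[0,0,0.3],"angular":[0,0,0]}]'; python3 st.py w12
```

```text
time_s: 10.72
ee_pos: [0.5772, -0.0296, 0.0365]
ee_rot: [-0.541, 0.455, 0.541, 0.455]
ft_force: [-0.9, -0.6, -0.2]
finger_gap: 0.532
10.725 jig [ -3.2 -69.8  36.5] F [-0.9 -0.6 -0.2]
[-0.171  0.985  0.   ]
time_s: 11.15
ee_pos: [0.577, -0.0294, 0.0366]
ee_rot: [0.541, -0.457, -0.54, -0.455]
ft_force: [0.9, -5.5, 0.2]
finger_gap: 0.53
11.15 jig [ -3.4 -69.5  36.6] F [ 0.9 -5.5  0.2]
[-0.169  0.986 -0.003]
```

View pics/w12.png

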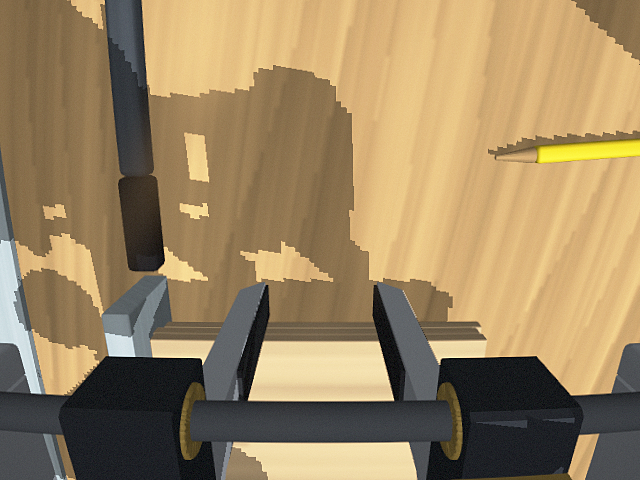

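```bash
python3 -m handwheel '[{"travel":[0,0,0.2],"angular":[0,0,0]},{"travel":[0,0,0.4],"angular":[0,0,0]},{"travel":[0,0,0.4],"angular":[0,0,0]},{"travel":[0,0,0.4],"angular":[0,0,0]}]'; python3 st.py w13
python3 -m handwheel '[{"travel":[0,0,-0.5],"angular":[0,0,0]},{"travel":[0,0,-3],"angular":[0,0,0]},{"travel":[-4,0,-5],"angular":[0,0,0]},{"travel":[-9,0,-5],"angular":[0,0,0]},{"travel":[-9,0,-5],"angular":[0,0,0]}]'; python3 st.py w14
python3 - <<'E'
from h import *
im=cv2.imread("pics/w14.png")[220:420,130:450];cv2.imwrite("pics/c14.png",cv2.resize(im,None,fx=2.5,fy=2.5,interpolation=cv2.INTER_CUBIC))
E
```

```text
time_s: 11.7
ee_pos: [0.5768, -0.0292, 0.0366]
ee_rot: [0.542, -0.458, -0.539, -0.454]
ft_force: [2.1, -12.3, 0.2]
finger_gap: 0.53
11.7 jig [ -3.5 -69.4  36.6] F [  2.1 -12.3   0.2]
[-0.168  0.986 -0.008]
time_s: 12.38
ee_pos: [0.5878, -0.0707, 0.1303]
ee_rot: [0.543, -0.453, -0.539, -0.457]
ft_force: [0.2, 0.3, -0.2]
finger_gap: 0.529
12.375 jig [   0.2 -112.2  130.3] F [ 0.2  0.3 -0.2]
[-0.171  0.985  0.   ]
```

View pics/c14.png

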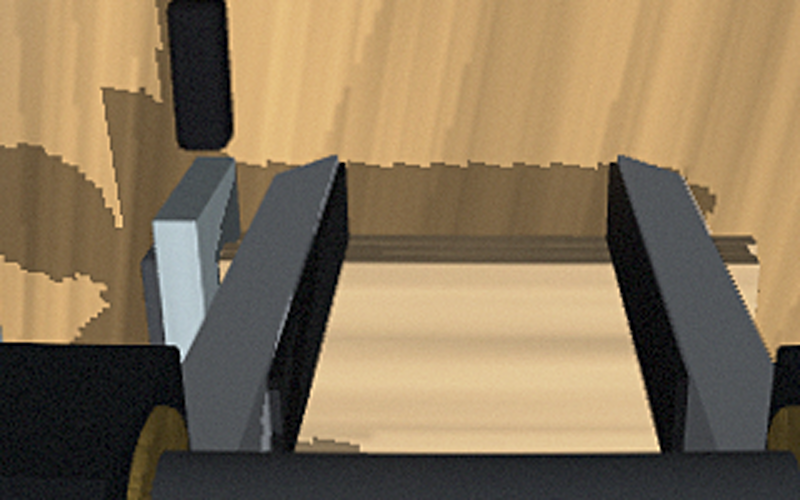

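The right-side crop shows all three right edges flush in one line at y≈260, with small stagger at the near end (750–758). Next I'll go round for a second near-edge push.

```bash
python3 -m handwheel '[{"travel":[-3,2,0],"angular":[0.17,0,0]},{"travel":[-3,4,2],"angular":[0.34,0,0]},{"travel":[-3,6,4],"angular":[0.51,0,0]},{"travel":[-3,8,6],"angular":[0.68,0,0]},{"travel":[-3,10,8],"angular":[0.85,0,0]},{"travel":[-3,12,9.5],"angular":[1.02,0,0]},{"travel":[-3,13.5,11.2],"angular":[1.19,0,0]},{"travel":[0,13.5,11.2],"angular":[1.36,0,0]},{"travel":[2,13.5,11.2],"angular":[1.53,0,0]},{"travel":[5,13.5,11.2],"angular":[1.5708,0,0]},{"travel":[9.3,13.5,11.2],"angular":[1.5708,0,0]},{"travel":[9.3,13.5,11.2],"angular":[1.5708,0,0]}]'; python3 st.py w15
```

```text
time_s: 13.92
ee_pos: [0.4309, 0.0161, 0.0316]
ee_rot: [-0.061, 0.706, 0.062, 0.703]
ft_force: [0.7, 1.9, 0.9]
finger_gap: 0.527
13.925 jig [-139.5    0.3   31.6] F [0.7 1.9 0.9]
[ 0.985  0.173 -0.004]
```

View pics/w15.png

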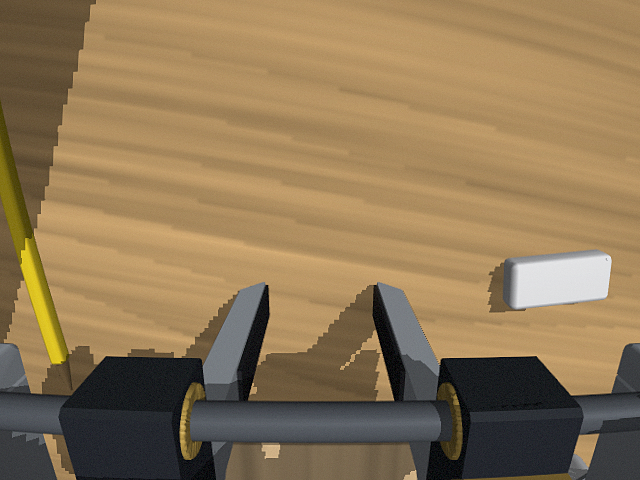

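```bash
python3 -m handwheel '[{"travel":[0,0,1],"angular":[0,0,0]},{"travel":[0,0,2],"angular":[0,0,0]},{"travel":[0,0,3],"angular":[0,0,0]},{"travel":[0,0,3.5],"angular":[0,0,0]},{"travel":[0,0,3.9],"angular":[0,0,0]},{"travel":[0,0,4.2],"angular":[0,0,0]},{"travel":[0,0,4.5],"angular":[0,0,0]},{"travel":[0,0,4.7],"angular":[0,0,0]},{"travel":[0,0,4.8],"angular":[0,0,0]},{"travel":[0,0,4.8],"angular":[0,0,0]}]'; python3 st.py w16;python3 -m handwheel '[{"travel":[0,0,0.2],"angular":[0,0,0]},{"travel":[0,0,0.2],"angular":[0,0,0]},{"travel":[0,0,0.2],"angular":[0,0,0]}]'; python3 st.py w17
```

```text
time_s: 15.22
ee_pos: [0.4798, 0.0235, 0.0336]
ee_rot: [-0.061, 0.705, 0.061, 0.704]
ft_force: [-0.5, -0.4, -0.4]
finger_gap: 0.535
15.225 jig [-90.1  -0.8  33.6] F [-0.5 -0.4 -0.4]
[ 0.985  0.171 -0.001]
time_s: 15.65
ee_pos: [0.4816, 0.0237, 0.0335]
ee_rot: [-0.061, 0.705, 0.061, 0.704]
ft_force: [-1.4, -1.1, 1.1]
finger_gap: 0.532
15.65 jig [-88.3  -0.9  33.5] F [-1.4 -1.1  1.1]
[ 0.985  0.171 -0.001]
```

View pics/w17.png

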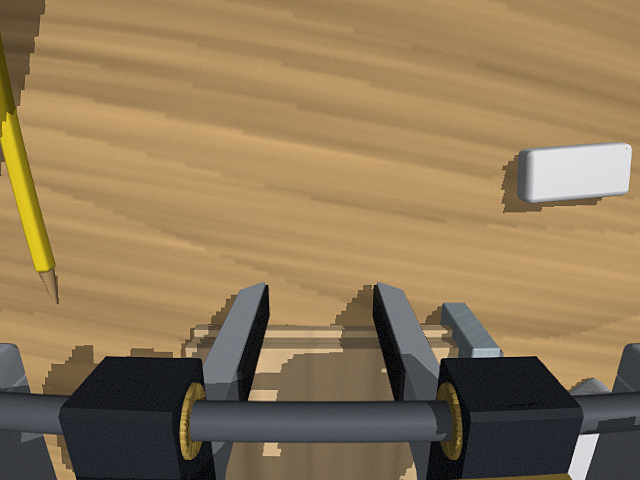

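```bash
python3 -m handwheel '[{"travel":[0,0,0.15],"angular":[0,0,0]},{"travel":[0,0,0.3],"angular":[0,0,0]},{"travel":[0,0,0.3],"angular":[0,0,0]},{"travel":[0,0,0.3],"angular":[0,0,0]}]'; python3 st.py w18;python3 -m handwheel '[{"travel":[0,0,0.15],"angular":[0,0,0]},{"travel":[0,0,0.2],"angular":[0,0,0]},{"travel":[0,0,0.2],"angular":[0,0,0]}]'; python3 st.py w19
```

```text
time_s: 16.2
ee_pos: [0.4847, 0.0243, 0.0335]
ee_rot: [-0.061, 0.705, 0.061, 0.704]
ft_force: [-3.0, -0.4, 0.1]
finger_gap: 0.529
16.2 jig [-85.1  -0.8  33.5] F [-3.  -0.4  0.1]
[ 0.985  0.171 -0.001]
time_s: 16.62
ee_pos: [0.4848, 0.0243, 0.0334]
ee_rot: [-0.061, 0.706, 0.061, 0.703]
ft_force: [-5.9, -0.4, 3.4]
finger_gap: 0.529
16.625 jig [-85.   -0.8  33.4] F [-5.9 -0.4  3.4]
[ 0.985  0.171 -0.004]
```

```bash
python3 -m handwheel '[{"travel":[0,0,0.2],"angular":[0,0,0]},{"travel":[-0.05,0,0.4],"angular":[0,0,0]},{"travel":[-0.05,0,0.4],"angular":[0,0,0]}]'; python3 st.py w20
python3 -m handwheel '[{"travel":[0,0,-0.8],"angular":[0,0,0]},{"travel":[0,0,-4],"angular":[0,0,0]},{"travel":[-4,0,-6],"angular":[0,0,0]},{"travel":[-10,0,-5.5],"angular":[0,0,0]},{"travel":[-16,0,-5.5],"angular":[0,0,0]},{"travel":[-22,0,-5.5],"angular":[0,0,0]},{"travel":[-26,0,-5.5],"angular":[0,0,0]},{"travel":[-26,0,-5.5],"angular":[0,0,0]},{"travel":[-26,0,-5.5],"angular":[0,0,0]}]'; python3 st.py w21
python3 - <<'E'
from h import *
im=cv2.imread("pics/w21.png")[190:350,220:420];cv2.imwrite("pics/c21.png",cv2.resize(im,None,fx=3.75,fy=3.75,interpolation=cv2.INTER_CUBIC))
E
```

```text
time_s: 17.05
ee_pos: [0.4849, 0.0243, 0.0334]
ee_rot: [-0.062, 0.708, 0.06, 0.701]
ft_force: [-12.4, -0.9, 5.8]
finger_gap: 0.53
17.05 jig [-85.   -0.9  33.4] F [-12.4  -0.9   5.8]
[ 0.985  0.171 -0.011]
time_s: 18.23
ee_pos: [0.4368, 0.0158, 0.2937]
ee_rot: [-0.061, 0.704, 0.061, 0.705]
ft_force: [0.2, -0.1, -0.3]
finger_gap: 0.528
18.225 jig [-133.7   -1.   293.7] F [ 0.2 -0.1 -0.3]
[0.985 0.171 0.   ]
```

View pics/w21.png

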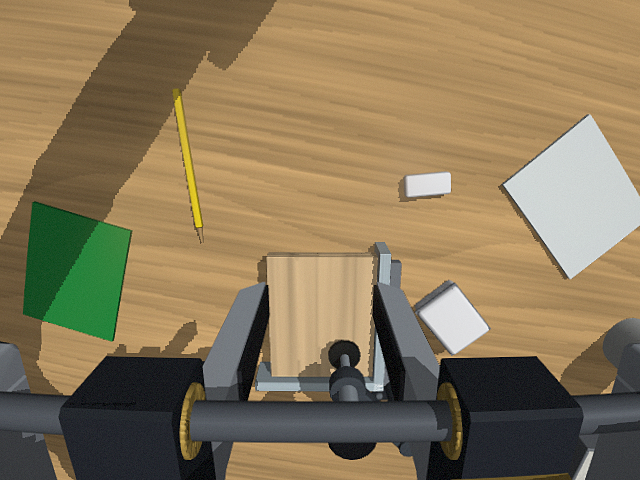

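View pics/c21.png

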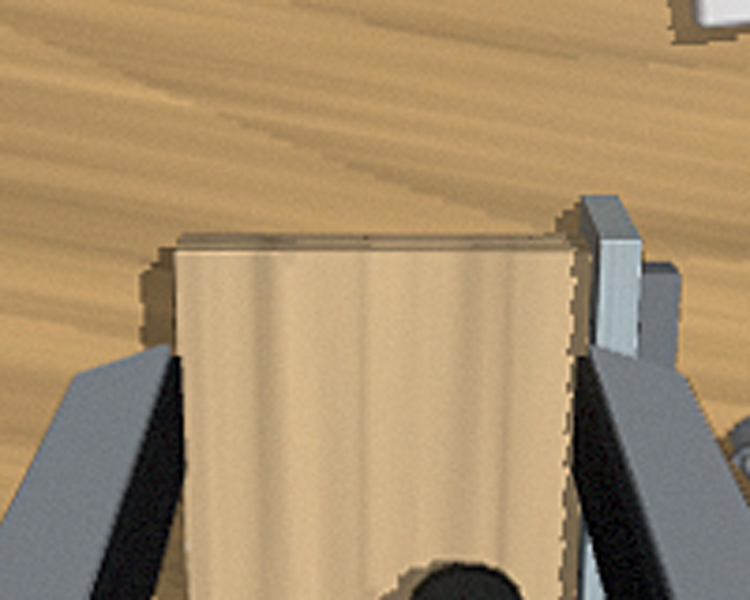

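```bash
python3 - <<'E'
from h import *
import pickle
s,m=pickle.load(open("w21.pkl","rb"));j=np.load("jig0.npy")
c=lambda u,v:(220+(u-1.4)/3.75,190+(v-1.4)/3.75)
def J(p): d=p[:2]-j[:2];C,S=np.cos(j[2]),np.sin(j[2]);return (np.array([C*d[0]+S*d[1],-S*d[0]+C*d[1]])*1000).round(1)
for n,u,z in [("fence in",(599,240),.045),("fence out",(641,240),.045),("top NL",(575,249),.033),("top NR",(176,251),.033),("top L far",(562,520),.033),("R far",(187,520),.033),("bot NL",(570,233),.015),("bot NR",(180,234),.015),("fence face at z33 visible? ",(590,249),.033)]:
  print(n,J(onz(m,c(*u),z)))
E
```

```text
fence in [-83.   59.5]
fence out [-83.   71.2]
top NL [-76.3  54.6]
top NR [-75.9 -59.4]
top L far [10.3 53.9]
R far [ 10.1 -59.6]
bot NL [-75.2  55.3]
bot NR [-75.1 -60.5]
fence face at z33 visible?  [-76.3  58.9]
```

The near edges are flush at x≈−75.5 mm and the right edges at y≈−60 mm. The dark strip at the left is fence shadow on the top panel: its edge is jagged, and it lies inside the panel's 120 mm width. Next is the knob, with the fingers shut.

```bash
python3 -m handwheel '[{"travel":[0,0.6,4],"angular":[0,0,0]},{"travel":[0,1.2,8],"angular":[0,0,0]},{"travel":[0,1.8,12],"angular":[0,0,0]},{"travel":[0,2.4,15],"angular":[0,0,0]},{"travel":[0,2.6,16.9],"angular":[0,0,0]},{"travel":[3,2.6,16.9],"angular":[0,0,0]},{"travel":[6,2.6,16.9],"angular":[0,0,0]},{"travel":[7,2.6,16.9],"angular":[0,0,0]},{"travel":[7,2.6,16.9],"angular":[0,0,0]},{"travel":[7,2.6,16.9],"angular":[0,0,0]}]' 255 40; python3 st.py w22
```

```text
time_s: 19.52
ee_pos: [0.5993, 0.0709, 0.2249]
ee_rot: [-0.061, 0.704, 0.061, 0.705]
ft_force: [-0.1, -0.2, 0.0]
finger_gap: 0.005
19.525 jig [ 35.7  25.4 224.9] F [-0.1 -0.2  0. ]
[0.985 0.171 0.001]
```

View pics/w22.png

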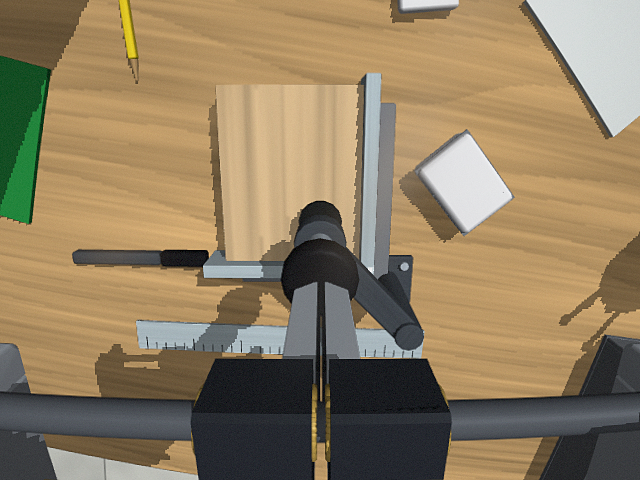

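```bash
python3 - <<'E'
from h import *
import pickle
s,m=pickle.load(open("w22.pkl","rb"));j=np.load("jig0.npy")
C,S=np.cos(j[2]),np.sin(j[2])
W=lambda P:[j[0]+C*P[0]-S*P[1],j[1]+S*P[0]+C*P[1],P[2]]
for P in [(.035,.025,.182),(.017,.025,.182),(.035,.007,.182),(.035,.043,.182),(-.075,-.06,.033),(-.075,.06,.033),(-.083,.06,.045)]: print(P,proj(m,W(P)).round(1))
im=cv2.imread("pics/w22.png");cv2.imwrite("pics/c22.png",np.hstack([cv2.resize(im[60:160,195:395],(400,200)),cv2.resize(im[195:295,250:450],(400,200))]))
cv2.imwrite("pics/c22.png",cv2.resize(im[60:320,195:425],None,fx=2.3,fy=2.3))
E
```

```text
(0.035, 0.025, 0.182) [320.6 284.6]
(0.017, 0.025, 0.182) [320.6 251.6]
(0.035, 0.007, 0.182) [285.9 284.6]
(0.035, 0.043, 0.182) [355.3 284.5]
(-0.075, -0.06, 0.033) [214.7  85.3]
(-0.075, 0.06, 0.033) [364.   84.4]
(-0.083, 0.06, 0.045) [365.8  72.3]
```

View pics/c22.png

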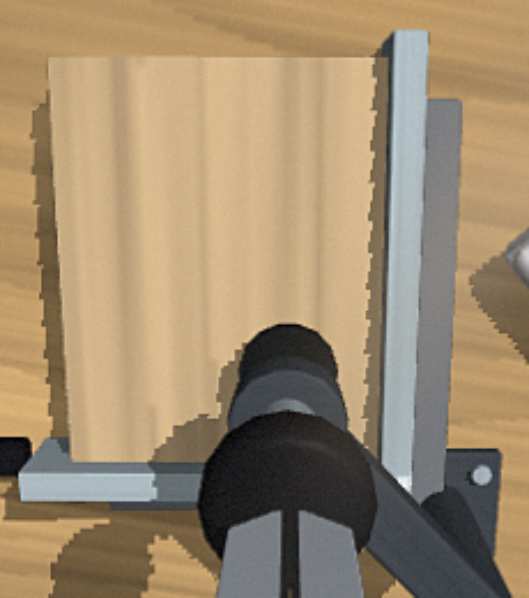

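The crop shows the top panel tight in both fences, its right near corner at (216,85) against a predicted (215,85). The knob is centred under the closed tips. I'll press slowly.

```bash
python3 -m handwheel '[{"travel":[1,0,0],"angular":[0,0,0]},{"travel":[1.6,0,0],"angular":[0,0,0]},{"travel":[1.9,0,0],"angular":[0,0,0]},{"travel":[2.2,0,0],"angular":[0,0,0]},{"travel":[2.5,0,0],"angular":[0,0,0]},{"travel":[2.8,0,0],"angular":[0,0,0]},{"travel":[3.1,0,0],"angular":[0,0,0]},{"travel":[3.4,0,0],"angular":[0,0,0]},{"travel":[3.7,0,0],"angular":[0,0,0]},{"travel":[4.0,0,0],"angular":[0,0,0]},{"travel":[4.2,0,0],"angular":[0,0,0]},{"travel":[4.2,0,0],"angular":[0,0,0]}]'; python3 st.py w23
```

```text
time_s: 21.08
ee_pos: [0.5987, 0.0705, 0.1831]
ee_rot: [-0.061, 0.704, 0.061, 0.705]
ft_force: [-3.9, -1.7, 12.3]
finger_gap: 0.009
21.075 jig [ 35.1  25.1 183.1] F [-3.9 -1.7 12.3]
[0.985 0.171 0.   ]
```

View pics/w23.png

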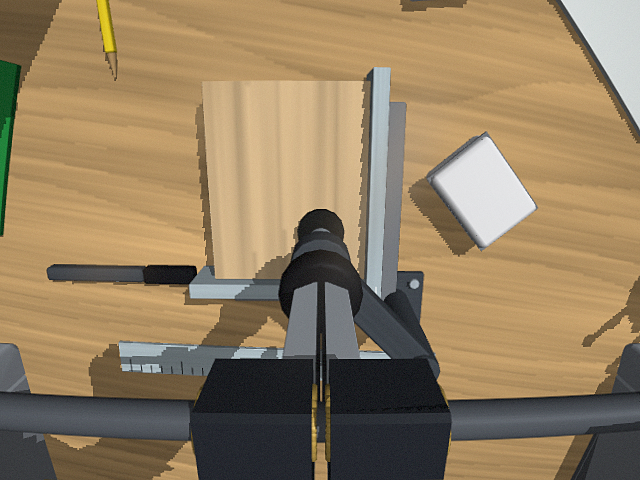

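Force 12.3 N fits a plunger travel of about 24 mm. I'll add a final 1 mm, then check with the fixed cameras.

```bash
python3 -m handwheel '[{"travel":[0.1,0,0],"angular":[0,0,0]},{"travel":[0.1,0,0],"angular":[0,0,0]},{"travel":[0.1,0,0],"angular":[0,0,0]},{"travel":[0.1,0,0],"angular":[0,0,0]},{"travel":[0.1,0,0],"angular":[0,0,0]},{"travel":[0.1,0,0],"angular":[0,0,0]}]'; python3 st.py w24; python3 - <<'E'
from h import *
import pickle
a=cv2.resize(camera("side")[240:330,250:350,::-1],(400,360),interpolation=cv2.INTER_CUBIC)
b=cv2.resize(camera("scene")[215:305,310:410,::-1],(400,360),interpolation=cv2.INTER_CUBIC)
cv2.imwrite("pics/f24.png",np.hstack([a,b]))
m=camera_model("wrist");j=np.load("jig0.npy");C,S=np.cos(j[2]),np.sin(j[2])
for P in [(-.075,-.06,.033),(-.075,.06,.033),(-.083,.06,.045)]: print(proj(m,[j[0]+C*P[0]-S*P[1],j[1]+S*P[0]+C*P[1],P[2]]).round(1))
im=cv2.imread("pics/w24.png");cv2.imwrite("pics/c24.png",cv2.resize(im[60:320,185:435],None,fx=2.3,fy=2.3))
s=read_state();print(s["time_s"],s["ee_pos"],s["ft_force"])
E
```

```text
time_s: 21.88
ee_pos: [0.5987, 0.0705, 0.1823]
ee_rot: [-0.061, 0.704, 0.061, 0.705]
ft_force: [-3.9, -2.5, 12.7]
finger_gap: 0.005
21.875 jig [ 35.1  25.1 182.3] F [-3.9 -2.5 12.7]
[0.985 0.171 0.   ]
[200.6  81.7]
[370.8  80.5]
[373.3  66.4]
22.025 [0.59865919 0.07047356 0.18226582] [-3.28394042 -1.70736831 11.82935943]
```

View pics/f24.png

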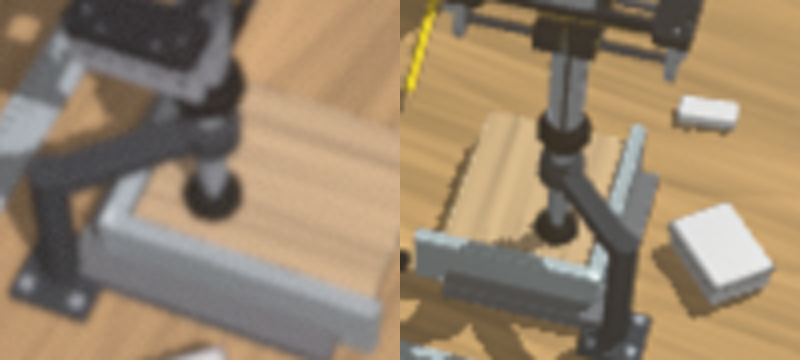

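View pics/c24.png

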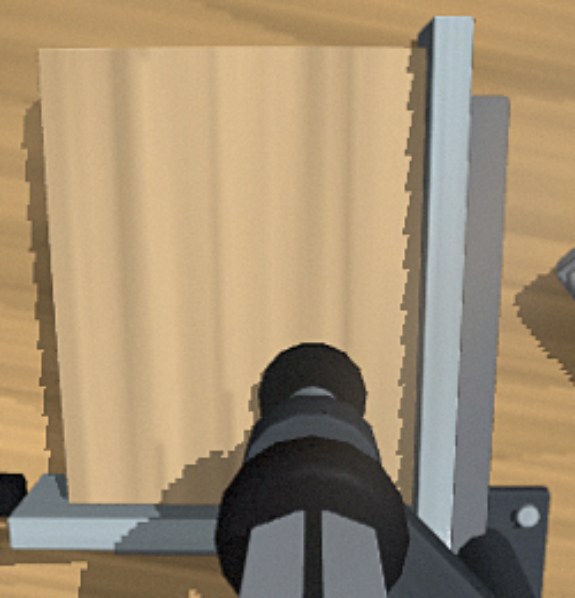

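```bash
python3 -c "
from bench import *
print(hand_in())"
```

```text
the job is handed in; nothing more can be done
None
```

I squared the three panels against both fences, pressed the knob about 25 mm down, and handed the job in at about 22 s of the 72 s with the arm still holding it. No verdict came back.

**Squaring:** I pushed the near edge, then the right edge, then the near edge again, using two spread fingertips. The last push in each direction stopped dead at about 12 N.

**Panels, with the press still up:** The near edges of the top and bottom panels measured within about 1.5 mm of their squared line. Their right near corners were within 1 mm of it. The middle panel looked in line with them.

**Press:** At hand-in the vertical push on the knob was about 12 N, and the tip height gives about 25 mm of travel. The top panel's near right corner was within about 1.5 px of its predicted place.

**Checks that were incomplete or disagreed:**
- The ring on the stem was too small to read in the pictures, so the 25 mm rests on tool height and force only.
- The two lower panels were hidden in the last pictures. I last saw them flush before pressing.
- The visible left edge of the top panel seemed about 5 mm short of the fence. I read this as the fence's shadow, because the right edge was in place and the last push stopped dead.
- During the pushes the fingertip faces stood about 2 mm further ahead than their stated width suggests.

The drawing things near the jig did not visibly move. I did not measure the tin or the brush cup afterwards.

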